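# Lay the ruler flush along a bamboo board to measure it

### The job

We want to read the length of the bamboo board to see if it will fit on top of the toaster oven. Lay the aluminium ruler flat on the counter, fin up, with its graduated edge flush against the board's long side that faces the robot, and its zero end (the end without the hanging hole) level with the board's left end as seen from the robot. Do not push the board out of its place, leave the other kitchen things alone, and let go of the ruler.

Things in the scene. Friction and masses are not known exactly. Their poses are not given: they have to be found in the camera images.
- board: Plain loose bamboo board, 150 (x) x 200 (y) x 28 mm high, about 0.65 kg, flat on the counter; it slides if pushed with more than a few newtons. Origin: centre of its underside, z up. Its -x face is the long side facing the robot, its +y end the left end as seen from the robot (turned at most 0.3 rad from the robot's axes).
- board_left (a point): Point on the counter at the board's corner between the side facing the robot and its left end (board frame -75, +100, 0 mm). Same axes as the board.
- board_right (a point): Point on the counter at the board's corner between the side facing the robot and its right end (board frame -75, -100, 0 mm). Same axes as the board.
- ruler: Loose aluminium ruler, 0.2 kg: blade 240 (x) x 50 (y) x 4 mm with a grip fin on top. Origin: centre of underside, z up. Its +y long edge is graduated (black ticks on top). -x end: zero end; +x end: black 12 mm hanging hole (drawn only). Starts flat left or right of the board (the cup on the other), its x axis turned 0.6 to 1.8 rad clockwise (from above) from the robot's x.
- ruler_fin (a point): Middle of the top of the ruler's fin (ruler frame 0, -11, 28 mm). The fin is 160 mm long (x), 12 mm thick (y), stands 24 mm above the blade (top 28 mm above the underside); its mid-plane is 36 mm from the graduated edge, 14 mm from the other edge. Same axes as the ruler.
- ruler_zero (a point): Zero end of the graduated edge, at the underside (ruler frame -120, +25, 0 mm). Same axes as the ruler.
- ruler_200 (a point): Point of the graduated edge 200 mm from the zero end, at the underside (ruler frame +80, +25, 0 mm); it comes to the board's right corner when the ruler is laid properly. Same axes as the ruler.
- cup: Bystander: loose steel measuring cup, 74 mm across, 55 mm high, with a flat handle reaching 110 mm from its centre along its +x, at 50 mm height. Origin: centre of the underside.
- bowl: Bystander: loose yellow silicone pinch bowl, 84 mm across, 35 mm high, beyond the board to the left. Origin: centre of the underside.
- coaster: Bystander: loose bamboo coaster, 100 x 100 x 8 mm, beyond the board to the right. Origin: centre of the underside.
Not all that is in view belongs to the job. Several things look just like the ruler: the one meant starts nearest to the robot's base. There is more than one size of the board; the job needs the larger.

How it is judged:
At the end, for the whole second after the job is handed in: Ruler flat on the counter, fin up, at rest, its graduated edge within 3 mm of the board's robot-facing side at the zero end and at 200 mm, its zero end within 6 mm of level with the board's left end; board flat, at rest, within 20 mm of where it was (x of ruler_zero in the frame of board between -0.078 and -0.072 m and x of ruler_200 in the frame of board between -0.078 and -0.072 m and y of ruler_zero in the frame of board between 0.094 and 0.106 m and height (world z) of each of ruler, board below 0.003 m and angle between each of ruler, board's own z axis and vertical below 0.03 rad and distance of board from where it was at the start of the episode below 0.02 m and linear speed of each of ruler, board below 0.01 m/s); the robot touches nothing.
It fails at once if the board is moved by more than 30 mm (distance of board from where it was at the start of the episode above 0.03 m).
It fails at once if the measuring cup is moved by more than 20 mm (distance of cup from where it was at the start of the episode above 0.02 m).
It fails at once if the pinch bowl is moved by more than 20 mm (distance of bowl from where it was at the start of the episode above 0.02 m).
It fails at once if the coaster is moved by more than 20 mm (distance of coaster from where it was at the start of the episode above 0.02 m).
It also fails if it takes over 42 s, if anything falls off the work surface, if the arm or the gripper's body presses on something with over 40 N, if the wrist force passes 120 N, or if a joint passes its speed limit or range.

### The arm

A 7-joint arm with a two-finger parallel gripper is mounted at the origin on the work surface. World frame = base frame: x ahead of the robot, y to its left, z up, the work surface at z = 0. Lengths are in m, angles in rad, forces in N, time in s.
With the tool pointing down it reaches from about 0.425 to 0.875 m from the base axis. Payload 4.7 kg.
Tool frame: the origin (TCP) lies on the centre line of the jaws, within the pads' length; the fingertips stand 14 mm ahead of it and the grasp point (between the pads) lies 5 mm behind it; z points along the fingers, y is the line along which they close (so a half turn about z gives the same grasp; the last joint's range is limited). The gripper opens to 87 mm and grips with 3 to 60 N. Pads are 19 mm wide; open, the fingers measure 117 mm over their backs; the gripper's body (75 mm by 190 mm) begins 51 mm behind the grasp point.
Start: joints at [1.306, 0.321, -0.07, 1.45, 0.023, 1.371, -0.057], TCP at [0.179, -0.625, 0.237] pointing down, gripper open.
Joint ranges: [-2.86, 2.86], [-0.3, 2.09], [-1.38, 1.24], [0.06, 2.45], [-1.56, 4.7], [0.09, 2.05], [-2.69, 2.69]. Speed limits (rad/s): [2.57, 2.57, 3.14, 3.14, 3.14, 3.14, 3.14].

### API

Orientations are given as a rotation vector (axis times angle).
In Python, from bench import ctrl gives the robot as it stands.
- The arm moves only by the tool send_rows, never from a script. Its argument "steps" is a list of rows, each an object of numbers: "tx", "ty", "tz": the shift along the tool's x, y, z in units of 60 mm (1.0 is 60 mm); "turn": the turn about the tool's z in units of 8 degrees (1.0 is 8 degrees); "grip": the opening, from 0 (shut) to 1 (fully open). A call has 1 to 12 rows; each row shifts and turns the commanded pose from where the row before left it, along the tool's axes as they then stand; what a row does not reach is not made up. A row lasts 1/8 s, in which the tool goes at most 62.5 mm and 10.7 degrees, less where a joint would pass 70% of its speed; a pose out of reach is approached as far as the arm can. A call is refused whole if a number of a shift passes 1 or a number of a turn 1, either way. A call with a gripper value outside its range is refused whole. The fingers move at their own pace and stop on an object; "newtons" is the grip in N (left out, the last holds). Time passes only in rows, so rows that do not move let the fingers close. It gives the time, the measured TCP pose, the force, the opening and the grip force at its end, in the units of the state.
- ctrl.get_state(): the state, without advancing time (a new reading comes with each control period).
- ctrl.get_image(name): name is "scene" or "top" or "wrist"; returns a dict with "pixels" (420x560x3 uint8, red, green, blue), "K" (3x3 intrinsics, pixels), "cam_to_world" (4x4, takes a point from camera to world coordinates); the wrist camera has in their place "T_tool_cam" (4x4, takes a point from camera to tool coordinates, whose origin is the TCP and whose axes are the flange's). Camera axes: x right, y down, z forward; pixel columns grow to the right and rows downward; lengths in m; the calibration is good to about 2 mm. A picture is of the moment at which its call begins: read the wrist's pose just before it. There is no depth.
- ctrl.close_job(): hands the job in; it is judged then, once.
The state is a dict: "time": time; "joint_positions": joint angles; "qd": joint speeds; "joint_torque": joint torques, N m; "position": TCP position; "tool_rot": TCP orientation; "ft_force": force on the tool from outside, world axes, zero at the start; "torque": the same for the moment, N m; "grip_width": opening from 0.0 (shut) to 1.0 (fully open); "grip_force": force on a finger pad.
Only numpy, scipy, OpenCV 4.12 (cv2) and the standard library are available. Lean on these libraries where they do the work, as an engineer would, in place of code of your own. Each camera call takes 0.05 s, during which the arm holds its last target. There are 200 camera calls.

## Working session

There is one attempt and no reset: what is moved stays moved. The work goes in short steps, Python scripts to look and compute and a tool call to move; the robot and the scene stay as the last step left them, time stands still between calls to the robot, and variables do not carry over. Pictures are saved under pics/ and viewed, at most 10 in all, crops included, and the job is handed in when it is done.

Besides the shell and the picture viewer there is one more tool, called after ">>>" as name(argument=value, ...), one argument or row to a line, values as JSON. send_rows: Moves the arm, as the interface text tells. Its arguments: {"type":"object","properties":{"steps":{"type":"array"},"newtons":{"type":"number"}},"required":["steps"]}

```bash
mkdir -p pics; ls; cat > h.py <<'E'
import numpy as np, cv2
from bench import ctrl
from scipy.spatial.transform import Rotation as R
def grab(name, fn):
    s=ctrl.get_state(); d=ctrl.get_image(name)
    cv2.imwrite(fn, d["pixels"][:,:,::-1])
    if "cam_to_world" in d: T=np.array(d["cam_to_world"])
    else:
        W=np.eye(4); W[:3,:3]=R.from_rotvec(s["tool_rot"]).as_matrix(); W[:3,3]=s["position"]
        T=W@np.array(d["T_tool_cam"])
    return d["pixels"],np.array(d["K"]),T
def cast(K,T,uv,z):
    uv=np.atleast_2d(np.array(uv,float))
    r=np.c_[uv,np.ones(len(uv))]@np.linalg.inv(K).T@T[:3,:3].T
    return T[:3,3]+r*((z-T[2,3])/r[:,2])[:,None]
def tri(obs):  # list of (K,T,uv)
    A=np.zeros((3,3));b=np.zeros(3)
    for K,T,uv in obs:
        r=T[:3,:3]@np.linalg.inv(K)@np.r_[uv,1]; r/=np.linalg.norm(r)
        P=np.eye(3)-np.outer(r,r);A+=P;b+=P@T[:3,3]
    return np.linalg.solve(A,b)
E
python3 - <<'E'
from h import *
s=ctrl.get_state();print(s)
for n in("top","scene"):
    p,K,T=grab(n,f"pics/{n}0.png");np.savez(f"pics/{n}0.npz",p=p,K=K,T=T);print(n,K.round(1).tolist(),T.round(3).tolist())
E
```

```text
pics
{'time': 0.0, 'joint_positions': array([ 1.30611907,  0.32180303, -0.07011063,  1.45165536,  0.02255671,
        1.37077429, -0.05690285]), 'qd': array([ 5.99795311e-04,  8.34432906e-04,  3.18807547e-05,  2.76969652e-05,
       -1.26418216e-03, -6.50057979e-04, -9.28437681e-04]), 'joint_torque': array([-5.38191744e-04, -4.91286349e+01, -4.04133406e-01, -3.12525237e+01,
       -6.38177013e-02,  4.37792810e-02,  1.85533945e-04]), 'position': array([ 0.17871   , -0.62441763,  0.23548449]), 'tool_rot': array([-3.10930251e+00, -4.36298781e-01,  4.75621111e-04]), 'ft_force': array([0.05349056, 0.29316607, 0.49712066]), 'torque': array([-0.02053153,  0.03200084,  0.01202553]), 'grip_force': 0.0, 'grip_width': 0.9942017889822934}
top [[387.6, 0.0, 284.5], [0.0, 387.6, 213.5], [0.0, 0.0, 1.0]] [[0.001, -0.982, 0.19, 0.379], [-1.0, 0.0, 0.007, -0.065], [-0.007, -0.19, -0.982, 1.127], [0.0, 0.0, 0.0, 1.0]]
scene [[505.0, 0.0, 278.4], [0.0, 505.0, 215.9], [0.0, 0.0, 1.0]] [[-0.505, 0.723, -0.471, 1.269], [0.863, 0.432, -0.261, 0.326], [0.015, -0.539, -0.842, 1.312], [0.0, 0.0, 0.0, 1.0]]
```

View pics/top0.png

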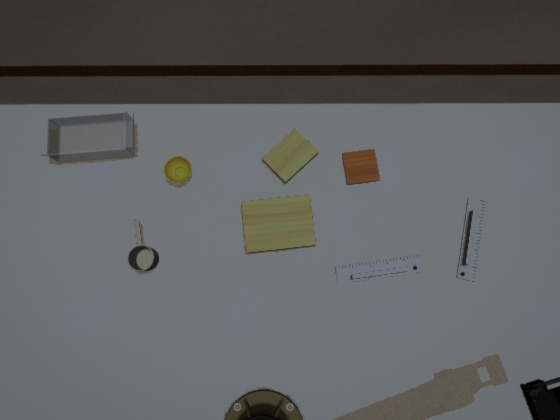

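View pics/scene0.png

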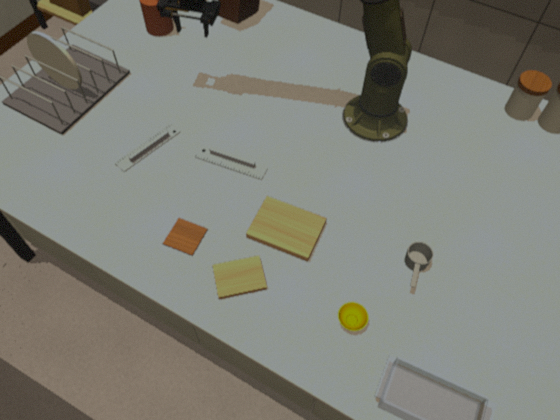

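Top view: ruler look-alikes are A at (378,268) and B at (470,240); the base is at (262,415), so A is nearest. Its hole is at (415,268), with ticks on the upper edge. The boards are the large one at (278,224) and a small one at (290,155), and I want the large one. The cup is at (143,258), bowl at (178,170) and coaster at (361,167).

```bash
cat > m.py <<'E'
from h import *
def quad(mask):
    c=max(cv2.findContours(mask.astype(np.uint8),cv2.RETR_EXTERNAL,cv2.CHAIN_APPROX_NONE)[0],key=cv2.contourArea)
    return c
E
python3 - <<'E'
from m import *
for n,box in(("top",(225,185,335,262)),("scene",(240,190,335,262))):
    d=np.load(f"pics/{n}0.npz");p,K,T=d["p"],d["K"],d["T"]
    h=cv2.cvtColor(p,cv2.COLOR_RGB2HSV);m=(h[...,1]>60)&(h[...,2]>110)
    x0,y0,x1,y1=box;k=np.zeros_like(m);k[y0:y1,x0:x1]=m[y0:y1,x0:x1]
    c=quad(k);q=cv2.boxPoints(cv2.minAreaRect(c));print(n,q.round(1).tolist(),cast(K,T,q,0.028).round(4).tolist())
    a=cv2.approxPolyDP(c,4,True)[:,0];print(a.tolist(),cast(K,T,a,0.028)[:,:2].round(4).tolist())
d=np.load("pics/top0.npz");p,K,T=d["p"],d["K"],d["T"]
print("A ends,fin,hole",cast(K,T,[(336,266),(339,283),(420,257),(420,274),(415,268)],0.004)[:,:2].round(3).tolist(), cast(K,T,[(471,238),(143,258)],0.01)[:,:2].round(3).tolist())
c=cv2.resize(p[235:295,325:430],None,fx=6,fy=6,interpolation=cv2.INTER_CUBIC)[:,:,::-1]
cv2.imwrite("pics/cropA.png",c)
E
```

```text
top [[240.89999389648438, 201.8000030517578], [309.70001220703125, 194.10000610351562], [315.20001220703125, 244.10000610351562], [246.39999389648438, 251.6999969482422]] [[0.6255, 0.0708, 0.028], [0.6483, -0.1295, 0.028], [0.5023, -0.1436, 0.028], [0.4804, 0.0517, 0.028]]
[[308, 195], [243, 202], [247, 251], [313, 244]] [[0.6457, -0.1245], [0.6249, 0.0646], [0.4825, 0.0501], [0.5025, -0.1373]]
scene [[245.3000030517578, 234.8000030517578], [260.79998779296875, 193.3000030517578], [326.3999938964844, 217.8000030517578], [311.0, 259.20001220703125]] [[0.6574, -0.1225, 0.028], [0.5067, -0.1613, 0.028], [0.482, 0.0554, 0.028], [0.6298, 0.0822, 0.028]]
[[267, 196], [246, 235], [307, 257], [325, 218]] [[0.5056, -0.1395], [0.6571, -0.1204], [0.6293, 0.069], [0.485, 0.0521]]
A ends,fin,hole [[0.442, -0.204], [0.394, -0.212], [0.468, -0.447], [0.419, -0.443], [0.436, -0.43]] [[0.522, -0.595], [0.464, 0.351]]
```

View pics/cropA.png

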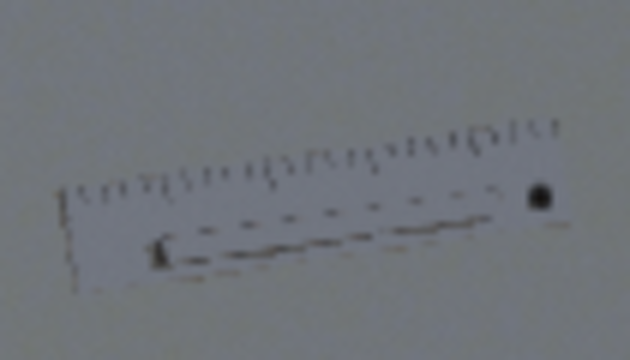

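Crop: A has its zero end (blank, no hole) at the left, its hole at the right (540,197), ticks on the far edge, and the fin from (155,250) to (500,200). This is the right ruler, about 1.46 rad clockwise and nearly parallel to the board. Next I'll move the wrist camera over it.

```bash
cat >> h.py <<'E'
def go(target, yaw, n):
    """rows (tx,ty,tz,turn) from present pose; yaw = world angle of tool x"""
    s=ctrl.get_state();M=R.from_rotvec(s["tool_rot"]).as_matrix();y0=np.arctan2(M[1,0],M[0,0])
    t=-(yaw-y0)/n; d=(np.array(target)-s["position"])/n
    print("pos",s["position"].round(4),"yaw",y0.round(4),"toolz",M[:,2].round(4),"F",s["ft_force"].round(1),"grip",round(s["grip_width"],3),"t",s["time"])
    for k in range(n):
        a=y0-t*k; X=np.array([np.cos(a),np.sin(a),0]);Y=np.array([np.sin(a),-np.cos(a),0])
        print([round(v,3) for v in (d@X/.06,d@Y/.06,-d[2]/.06,np.degrees(t)/8)])
E
python3 -c "
from h import *
go([.42,-.31,.25],0.107+np.pi/2,10)"
```

```text
pos [ 0.1787 -0.6245  0.2356] yaw 0.2789 toolz [-5.0e-04  1.6e-03 -1.0e+00] F [ 0.1 -0.4  0.2] grip 0.999 t 0.1
[np.float64(0.531), np.float64(-0.393), np.float64(-0.024), np.float64(-1.002)]
[np.float64(0.58), np.float64(-0.315), np.float64(-0.024), np.float64(-1.002)]
[np.float64(0.619), np.float64(-0.231), np.float64(-0.024), np.float64(-1.002)]
[np.float64(0.645), np.float64(-0.143), np.float64(-0.024), np.float64(-1.002)]
[np.float64(0.659), np.float64(-0.051), np.float64(-0.024), np.float64(-1.002)]
[np.float64(0.659), np.float64(0.041), np.float64(-0.024), np.float64(-1.002)]
[np.float64(0.647), np.float64(0.132), np.float64(-0.024), np.float64(-1.002)]
[np.float64(0.622), np.float64(0.221), np.float64(-0.024), np.float64(-1.002)]
[np.float64(0.585), np.float64(0.306), np.float64(-0.024), np.float64(-1.002)]
[np.float64(0.537), np.float64(0.385), np.float64(-0.024), np.float64(-1.002)]
```

>>> send_rows(
  steps=[
    {"tx":0.53,"ty":-0.39,"tz":-0.02,"turn":-1,"grip":1},
    {"tx":0.58,"ty":-0.31,"tz":-0.02,"turn":-1,"grip":1},
    {"tx":0.62,"ty":-0.23,"tz":-0.02,"turn":-1,"grip":1},
    {"tx":0.65,"ty":-0.14,"tz":-0.02,"turn":-1,"grip":1},
    {"tx":0.66,"ty":-0.05,"tz":-0.02,"turn":-1,"grip":1},
    {"tx":0.66,"ty":0.04,"tz":-0.02,"turn":-1,"grip":1},
    {"tx":0.65,"ty":0.13,"tz":-0.02,"turn":-1,"grip":1},
    {"tx":0.62,"ty":0.22,"tz":-0.02,"turn":-1,"grip":1},
    {"tx":0.58,"ty":0.31,"tz":-0.02,"turn":-1,"grip":1},
    {"tx":0.54,"ty":0.38,"tz":-0.02,"turn":-1,"grip":1},
    {"tx":0,"ty":0,"tz":0,"turn":0,"grip":1},
    {"tx":0,"ty":0,"tz":0,"turn":0,"grip":1},
  ],
)

```text
time: 1.6
position: [0.4202, -0.3118, 0.2482]
tool_rot: [-2.104, -2.332, 0.001]
ft_force: [0.6, 1.0, 0.4]
grip_width: 1.0
grip_force: 0.0
```

```bash
python3 -c "
from h import *
p,K,T=grab('wrist','pics/w1.png');np.savez('pics/w1.npz',p=p,K=K,T=T);print(K.round(1).tolist(),T.round(3).tolist())
s=ctrl.get_state();print(s['joint_positions'].round(2))
print(cast(K,T,[(0,0),(559,0),(559,419),(0,419)],0).round(3).tolist())
go([.42,-.31,.25],0.107+np.pi/2,1)"
```

```text
[[328.9, 0.0, 274.8], [0.0, 328.9, 211.3], [0.0, 0.0, 1.0]] [[0.995, 0.098, 0.026, 0.413], [0.101, -0.96, -0.263, -0.24], [-0.001, 0.264, -0.965, 0.396], [0.0, 0.0, 0.0, 1.0]]
[ 1.02  0.07 -0.45  1.73  0.03  1.35  0.67]
[[0.11, -0.146, 0.0], [0.7, -0.086, 0.0], [0.883, -0.627, 0.0], [0.044, -0.714, 0.0]]
pos [ 0.4199 -0.3123  0.2482] yaw 1.6726 toolz [-1.e-03 -2.e-04 -1.e+00] F [-0.4 -0.6 -0.5] grip 1.0 t 1.65
[np.float64(0.038), np.float64(0.005), np.float64(-0.03), np.float64(-0.037)]
```

View pics/w1.png

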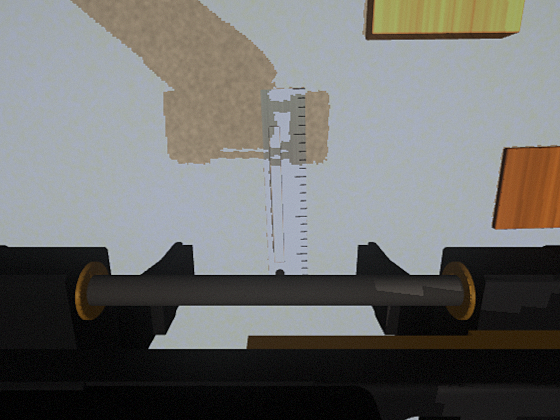

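Wrist view: the ruler runs up the image, with its zero end at the top near (268..305,88) and the graduated edge at column ~305 down to (307,275). The fin runs from (275,127) to (279,262) and the hole is at (280,272). The board's right end is at the top right (370..520,38), the coaster is at (530,188), and the arm's shadow covers part of the ruler. I'll take a second view 60 mm back.

>>> send_rows(
  steps=[
    {"tx":-0.6,"ty":0,"tz":0,"turn":0,"grip":1},
    {"tx":-0.4,"ty":0,"tz":0,"turn":0,"grip":1},
    {"tx":0,"ty":0,"tz":0,"turn":0,"grip":1},
    {"tx":0,"ty":0,"tz":0,"turn":0,"grip":1},
  ],
)

```text
time: 2.15
position: [0.4267, -0.3705, 0.2483]
tool_rot: [-2.103, -2.332, -0.001]
ft_force: [-0.3, -0.2, -0.3]
grip_width: 1.0
grip_force: 0.0
```

```bash
python3 -c "
from h import *
p,K,T=grab('wrist','pics/w2.png');np.savez('pics/w2.npz',p=p,K=K,T=T)
p1=np.load('pics/w1.npz')['p']
d=lambda q,x,y,w,h:cv2.resize(q[y:y+h,x:x+w],None,fx=5,fy=2.6,interpolation=cv2.INTER_NEAREST)
cv2.imwrite('pics/c12.png',np.hstack([d(p1,250,75,70,210),d(p,250,30,70,210)])[:,:,::-1])"
```

```text
(no output)
```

View pics/c12.png

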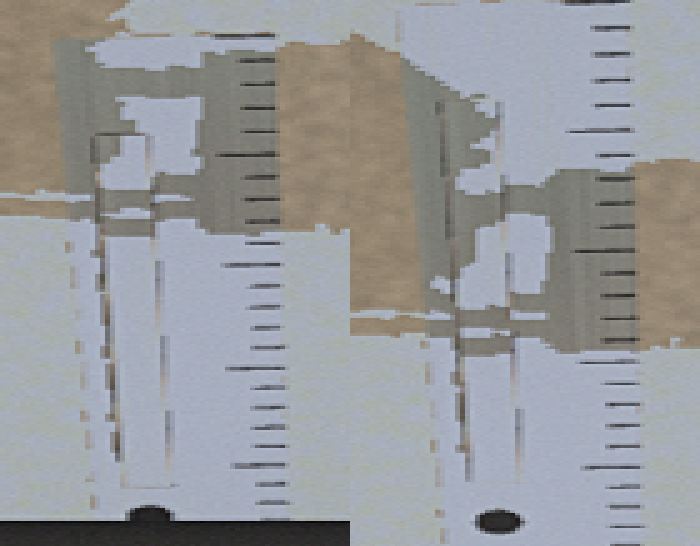

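Crops: in w1 the zero corner is at (305.2,88.8), long ticks at crop rows 155/265/369/466 mark 50, 100, 150 and 200 mm, and the fin top corners are at (269.4,126.2), (279.6,126.5), (274.2,262.3) and (285,262.3). In w2 the zero corner is at (306,30.8), the hole at (279.8,230.8), and the fin's far end at (268.2,68.5) and (280.4,68.5).

```bash
python3 - <<'E'
from h import *
a=np.load('pics/w1.npz');b=np.load('pics/w2.npz')
A=lambda x,y:np.array([250+x/5,75+y/2.6]);B=lambda x,y:np.array([250+(x-350)/5,30+y/2.6])
P={'zero':((276,36),(630,2)),'t50':((278,155),(632,131)),'t100':((281,265),(635,250)),'t150':((285,369),(638,361)),'t200':((286,466),(641,467)),
'finL0':((97,133),(441,100)),'finR0':((150,134),(502,100)),'finL1':((121,487),(469,483)),'finR1':((175,487),(524,483))}
for k,(p,q) in P.items():
    z=.028 if 'fin' in k else .004
    print(k,tri([(a['K'],a['T'],A(*p)),(b['K'],b['T'],B(*q))]).round(4),cast(a['K'],a['T'],A(*p),z)[0,:2].round(4),cast(b['K'],b['T'],B(*q),z)[0,:2].round(4))
E
```

```text
zero [ 0.4431 -0.2018  0.0036] [ 0.4431 -0.2018] [ 0.4431 -0.2019]
t50 [ 0.4498 -0.2514  0.0046] [ 0.4498 -0.2514] [ 0.4499 -0.2513]
t100 [ 0.4567 -0.3002  0.0055] [ 0.4568 -0.3005] [ 0.4568 -0.3002]
t150 [ 0.4632 -0.3483  0.0101] [ 0.4641 -0.35  ] [ 0.4638 -0.3491]
t200 [ 0.4705 -0.3984  0.0065] [ 0.4707 -0.3994] [ 0.471 -0.399]
finL0 [ 0.4072 -0.246   0.0222] [ 0.4075 -0.2458] [ 0.4072 -0.2468]
finR0 [ 0.4194 -0.2451  0.0248] [ 0.4189 -0.2451] [ 0.4198 -0.2455]
finL1 [ 0.4289 -0.4046  0.0269] [ 0.4288 -0.4041] [ 0.429  -0.4043]
finR1 [ 0.4418 -0.4033  0.0269] [ 0.4418 -0.4028] [ 0.4417 -0.403 ]
```

Measured zero-to-200 length is 199.3 mm, the fin is about 159 mm long, and the heights agree, so the ruler is well located. Now the board from close by, with two wrist places.

>>> send_rows(
  steps=[
    {"tx":0.8,"ty":0,"tz":0,"turn":0,"grip":1},
    {"tx":0.8,"ty":0,"tz":0,"turn":0,"grip":1},
    {"tx":0.8,"ty":0,"tz":0,"turn":0,"grip":1},
    {"tx":0.8,"ty":0,"tz":0,"turn":0,"grip":1},
    {"tx":0.8,"ty":0.4,"tz":0,"turn":0,"grip":1},
    {"tx":0.4,"ty":0.4,"tz":0,"turn":0,"grip":1},
    {"tx":0,"ty":0,"tz":0,"turn":0,"grip":1},
    {"tx":0,"ty":0,"tz":0,"turn":0,"grip":1},
  ],
)

```text
time: 3.2
position: [0.4467, -0.1037, 0.2484]
tool_rot: [2.103, 2.334, -0.002]
ft_force: [0.5, -0.2, 0.4]
grip_width: 0.998
grip_force: 0.0
```

```bash
python3 -c "
from h import *
p,K,T=grab('wrist','pics/w3.png');np.savez('pics/w3.npz',p=p,K=K,T=T)
go([.42,-.31,.25],0.138+np.pi/2,1)"
```

```text
pos [ 0.4466 -0.1042  0.2484] yaw 1.6737 toolz [-7.e-04 -7.e-04 -1.e+00] F [ 0.2 -0.4  0. ] grip 0.999 t 3.25
[np.float64(-3.366), np.float64(-0.794), np.float64(-0.027), np.float64(-0.252)]
```

>>> send_rows(
  steps=[
    {"tx":-0.5,"ty":-0.4,"tz":0,"turn":0,"grip":1},
    {"tx":-0.5,"ty":-0.4,"tz":0,"turn":0,"grip":1},
    {"tx":0,"ty":0,"tz":0,"turn":0,"grip":1},
    {"tx":0,"ty":0,"tz":0,"turn":0,"grip":1},
  ],
)

```text
time: 3.75
position: [0.4057, -0.1682, 0.2485]
tool_rot: [-2.104, -2.333, -0.0]
ft_force: [-0.1, -0.0, -0.4]
grip_width: 1.0
grip_force: 0.0
```

```bash
python3 -c "
from h import *
p,K,T=grab('wrist','pics/w4.png');np.savez('pics/w4.npz',p=p,K=K,T=T)
p3=np.load('pics/w3.npz')['p']
cv2.imwrite('pics/c34.png',np.hstack([p3[:290,:,::-1],p[:290,:,::-1]])[:, :1120][:, :, :]) if 0 else cv2.imwrite('pics/c34.png',np.vstack([p3[:290,:,::-1],p[:290,:,::-1]]))
go([.424,-.325,.12],0.138+np.pi/2,6)"
```

```text
pos [ 0.406  -0.1677  0.2486] yaw 1.6751 toolz [ 2.e-04  1.e-04 -1.e+00] F [-0.2  0.1 -0.6] grip 0.997 t 3.8
[np.float64(-0.44), np.float64(0.004), np.float64(0.357), np.float64(-0.04)]
[np.float64(-0.44), np.float64(0.002), np.float64(0.357), np.float64(-0.04)]
[np.float64(-0.44), np.float64(-0.001), np.float64(0.357), np.float64(-0.04)]
[np.float64(-0.44), np.float64(-0.003), np.float64(0.357), np.float64(-0.04)]
[np.float64(-0.44), np.float64(-0.006), np.float64(0.357), np.float64(-0.04)]
[np.float64(-0.44), np.float64(-0.008), np.float64(0.357), np.float64(-0.04)]
```

View pics/c34.png

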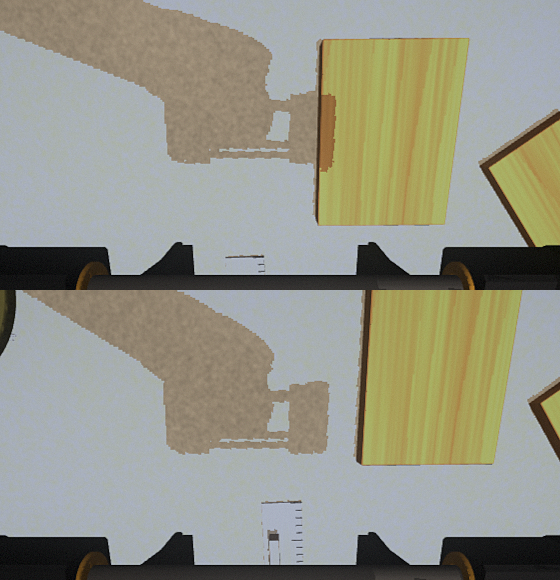

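w3 and w4 show the board's near top edge from (322,39) to (318,225) in w3, its left end along row ~39, its right end along row ~225, and its dark side face to the left of that edge. I'll fit lines to it.

```bash
cat > board.py <<'E'
from h import *
def line(pts): # total least squares with trimming
    pts=np.array(pts,float)
    for _ in range(3):
        vx,vy,x,y=cv2.fitLine(pts.astype(np.float32),cv2.DIST_HUBER,0,.01,.01).ravel()
        r=abs((pts[:,0]-x)*vy-(pts[:,1]-y)*vx); pts=pts[r<max(.7,2*np.median(r))]
    return np.array([vx,vy,x,y]),r.std(),len(pts)
def meet(a,b):
    t=np.linalg.solve(np.c_[a[:2],-b[:2]],b[2:]-a[2:]); return a[2:]+t[0]*a[:2]
def cross(v,i0,thr): # subpixel first crossing up
    k=np.where((v[:-1]<thr)&(v[1:]>=thr))[0]
    return None if len(k)==0 else i0+k[0]+(thr-v[k[0]])/(v[k[0]+1]-v[k[0]])
E
python3 - <<'E'
from board import *
D={n:np.load(f'pics/{n}.npz') for n in('w3','w4')}
r=D['w3']['p'].astype(int)
print([tuple(r[60,x]) for x in range(312,328)]);print([tuple(r[y,380]) for y in range(34,44)]);print([tuple(r[y,380]) for y in range(220,230)])
def sat(p): p=p.astype(float); return p[...,0]-p[...,2]
L={}
for n,(x0,x1,ya,yb,ends) in {'w3':(310,335,50,216,(39,225)),'w4':(352,385,8,165,(None,174))}.items():
    p=D[n]['p'];G=p[...,0].astype(float);S=sat(p)
    near=[(c,y) for y in range(ya,yb) if not(n=='w3' and 88<y<178) if (c:=cross(G[y,x0:x1][np.argmin(G[y,x0:x1]):],x0+np.argmin(G[y,x0:x1]),120)) is not None]
    foot=[(x0+k[-1]-.5 if 0 else x0+np.argmin(G[y,x0:x1]),y) for y in range(ya,yb) if (k:=[0])]
    ln=line(near);L[n,'near']=ln[0];print(n,'near',ln)
    xs=range(340,430) if n=='w3' else range(385,480)
    for w,e in zip(('left','right'),ends):
        if e is None: continue
        pts=[]
        for x in xs:
            v=S[e-8:e+9,x]
            c=cross(v,e-8,50) if w=='left' else cross(v[::-1],0,50)
            if c is not None: pts.append((x,c if w=='left' else e+8-c))
        ln=line(pts);L[n,w]=ln[0];print(n,w,ln)
C={}
for n,w in L:
    if w!='near':
        C[n,w]=meet(L[n,'near'],L[n,w]);d=D[n];print(n,w,C[n,w],cast(d['K'],d['T'],C[n,w],.028).round(4))
print('tri right',tri([(D[n]['K'],D[n]['T'],C[n,'right']) for n in D]).round(4))
for n in D:
    d=D[n];ln=L[n,'near'];q=cast(d['K'],d['T'],[ln[2:]-70*ln[:2],ln[2:]+70*ln[:2]],.028);e=q[1]-q[0];print('near line',q[:,:2].round(4),'slope dx/dy',e[0]/e[1])
E
```

```text
[(np.int64(165), np.int64(173), np.int64(173)), (np.int64(170), np.int64(175), np.int64(169)), (np.int64(169), np.int64(177), np.int64(168)), (np.int64(171), np.int64(181), np.int64(177)), (np.int64(153), np.int64(149), np.int64(135)), (np.int64(150), np.int64(131), np.int64(112)), (np.int64(137), np.int64(122), np.int64(103)), (np.int64(80), np.int64(67), np.int64(54)), (np.int64(54), np.int64(42), np.int64(26)), (np.int64(44), np.int64(35), np.int64(30)), (np.int64(154), np.int64(105), np.int64(60)), (np.int64(175), np.int64(140), np.int64(78)), (np.int64(174), np.int64(156), np.int64(90)), (np.int64(172), np.int64(153), np.int64(91)), (np.int64(171), np.int64(150), np.int64(87)), (np.int64(174), np.int64(151), np.int64(89))]
[(np.int64(170), np.int64(178), np.int64(183)), (np.int64(168), np.int64(175), np.int64(185)), (np.int64(170), np.int64(179), np.int64(192)), (np.int64(162), np.int64(169), np.int64(188)), (np.int64(135), np.int64(130), np.int64(129)), (np.int64(174), np.int64(157), np.int64(81)), (np.int64(170), np.int64(180), np.int64(104)), (np.int64(171), np.int64(178), np
[... 948 characters left out ...]
pe=float32), np.float64(0.06901909092427941), 90)
w4 near (array([ 5.9829440e-02, -9.9820864e-01,  3.6613940e+02,  8.6000000e+01],
      dtype=float32), np.float64(0.0743709860423571), 157)
w4 right (array([ 9.9997133e-01, -7.5754700e-03,  4.2550000e+02,  1.7412677e+02],
      dtype=float32), np.float64(0.08551165484911646), 95)
w3 left [322.2673   38.85958] [[0.4789 0.0529 0.028 ]]
w3 right [317.24445 225.27344] [[ 0.5009 -0.1442  0.028 ]]
w4 right [360.828  174.6167] [[ 0.5007 -0.1443  0.028 ]]
tri right [ 0.501  -0.1444  0.0273]
near line [[ 0.4977 -0.1151]
 [ 0.4812  0.0323]] slope dx/dy -0.1116583625165171
near line [[ 0.4984 -0.1235]
 [ 0.4831  0.014 ]] slope dx/dy -0.11113458439405292
```

The board is consistent: length 198 mm, height 27.3 mm, near face turned 0.111 rad, left corner ≈ (0.479,0.0535). Next is the grasp on the fin middle (0.4243,-0.325).

>>> send_rows(
  steps=[
    {"tx":-0.44,"ty":0,"tz":0.36,"turn":-0.04,"grip":1},
    {"tx":-0.44,"ty":0,"tz":0.36,"turn":-0.04,"grip":1},
    {"tx":-0.44,"ty":0,"tz":0.36,"turn":-0.04,"grip":1},
    {"tx":-0.44,"ty":0,"tz":0.36,"turn":-0.04,"grip":1},
    {"tx":-0.44,"ty":0,"tz":0.36,"turn":-0.04,"grip":1},
    {"tx":-0.44,"ty":0,"tz":0.36,"turn":-0.04,"grip":1},
    {"tx":0,"ty":0,"tz":0,"turn":0,"grip":1},
    {"tx":0,"ty":0,"tz":0,"turn":0,"grip":0.7},
  ],
)

```text
time: 4.8
position: [0.4254, -0.324, 0.1193]
tool_rot: [-2.061, -2.371, -0.001]
ft_force: [0.3, 0.3, 0.7]
grip_width: 0.952
grip_force: 0.0
```

```bash
python3 -c "
from h import *
go([.4243,-.3252,.024],0.138+np.pi/2,4)"
```

```text
pos [ 0.4254 -0.324   0.1193] yaw 1.7101 toolz [ 5.e-04  8.e-04 -1.e+00] F [0.3 0.3 0.7] grip 0.952 t 4.8
[np.float64(-0.004), np.float64(-0.005), np.float64(0.397), np.float64(0.002)]
[np.float64(-0.004), np.float64(-0.005), np.float64(0.397), np.float64(0.002)]
[np.float64(-0.004), np.float64(-0.005), np.float64(0.397), np.float64(0.002)]
[np.float64(-0.004), np.float64(-0.005), np.float64(0.397), np.float64(0.002)]
```

>>> send_rows(
  newtons=25,
  steps=[
    {"tx":0,"ty":0,"tz":0.4,"turn":0,"grip":0.7},
    {"tx":0,"ty":0,"tz":0.4,"turn":0,"grip":0.6},
    {"tx":0,"ty":-0.02,"tz":0.4,"turn":0,"grip":0.6},
    {"tx":-0.02,"ty":0,"tz":0.39,"turn":0,"grip":0.6},
    {"tx":0,"ty":0,"tz":0,"turn":0,"grip":0.5},
    {"tx":0,"ty":0,"tz":0,"turn":0,"grip":0.3},
    {"tx":0,"ty":0,"tz":0,"turn":0,"grip":0},
    {"tx":0,"ty":0,"tz":0,"turn":0,"grip":0},
    {"tx":0,"ty":0,"tz":0,"turn":0,"grip":0},
    {"tx":0,"ty":0,"tz":0,"turn":0,"grip":0},
  ],
)

```text
time: 6.05
position: [0.4237, -0.3269, 0.024]
tool_rot: [2.063, 2.369, -0.0]
ft_force: [-0.3, 0.2, 2.5]
grip_width: 0.138
grip_force: 25.0
```

Gripped at 12 mm, which is the fin thickness. Lift and carry.

>>> send_rows(
  steps=[
    {"tx":0,"ty":0,"tz":-0.3,"turn":0,"grip":0},
    {"tx":0,"ty":0,"tz":-0.5,"turn":0,"grip":0},
    {"tx":0,"ty":0,"tz":0,"turn":0,"grip":0},
    {"tx":0,"ty":0,"tz":0,"turn":0,"grip":0},
  ],
)

```text
time: 6.55
position: [0.423, -0.3265, 0.0712]
tool_rot: [-2.063, -2.368, 0.001]
ft_force: [0.5, -0.1, -1.9]
grip_width: 0.13
grip_force: 25.0
```

```bash
python3 -c "
from h import *
go([.4446,-.0727,.072],1.6822,8)"
```

```text
pos [ 0.423  -0.3265  0.0712] yaw 1.7084 toolz [-7.e-04  2.e-04 -1.e+00] F [ 0.5 -0.1 -1.9] grip 0.13 t 6.55
[np.float64(0.518), np.float64(0.117), np.float64(-0.002), np.float64(0.023)]
[np.float64(0.518), np.float64(0.115), np.float64(-0.002), np.float64(0.023)]
[np.float64(0.518), np.float64(0.114), np.float64(-0.002), np.float64(0.023)]
[np.float64(0.519), np.float64(0.112), np.float64(-0.002), np.float64(0.023)]
[np.float64(0.519), np.float64(0.11), np.float64(-0.002), np.float64(0.023)]
[np.float64(0.519), np.float64(0.109), np.float64(-0.002), np.float64(0.023)]
[np.float64(0.52), np.float64(0.107), np.float64(-0.002), np.float64(0.023)]
[np.float64(0.52), np.float64(0.105), np.float64(-0.002), np.float64(0.023)]
```

>>> send_rows(
  steps=[
    {"tx":0.3,"ty":0.06,"tz":0,"turn":0.04,"grip":0},
    {"tx":0.52,"ty":0.11,"tz":0,"turn":0.04,"grip":0},
    {"tx":0.52,"ty":0.11,"tz":0,"turn":0.04,"grip":0},
    {"tx":0.52,"ty":0.11,"tz":0,"turn":0.04,"grip":0},
    {"tx":0.52,"ty":0.11,"tz":0,"turn":0.03,"grip":0},
    {"tx":0.52,"ty":0.11,"tz":0,"turn":0,"grip":0},
    {"tx":0.52,"ty":0.11,"tz":0,"turn":0,"grip":0},
    {"tx":0.52,"ty":0.11,"tz":0,"turn":0,"grip":0},
    {"tx":0.21,"ty":0.05,"tz":0,"turn":0,"grip":0},
    {"tx":0,"ty":0,"tz":0,"turn":0,"grip":0},
    {"tx":0,"ty":0,"tz":0,"turn":0,"grip":0},
  ],
)

```text
time: 7.92
position: [0.446, -0.0743, 0.0713]
tool_rot: [-2.096, -2.34, 0.001]
ft_force: [-0.5, -0.9, -3.2]
grip_width: 0.133
grip_force: 25.0
```

```bash
python3 -c "
from h import *
p,K,T=grab('wrist','pics/w5.png');np.savez('pics/w5.npz',p=p,K=K,T=T)
cv2.imwrite('pics/c5.png',cv2.resize(p[:300,150:450,::-1],None,fx=2,fy=2,interpolation=cv2.INTER_NEAREST))
go([.4446,-.0727,.025],1.6822,3)"
```

```text
pos [ 0.446  -0.0744  0.0713] yaw 1.6801 toolz [-5.e-04 -4.e-04 -1.e+00] F [ 0.4 -0.  -2.1] grip 0.132 t 7.975
[np.float64(0.01), np.float64(-0.007), np.float64(0.257), np.float64(-0.005)]
[np.float64(0.01), np.float64(-0.007), np.float64(0.257), np.float64(-0.005)]
[np.float64(0.01), np.float64(-0.007), np.float64(0.257), np.float64(-0.005)]
```

View pics/c5.png

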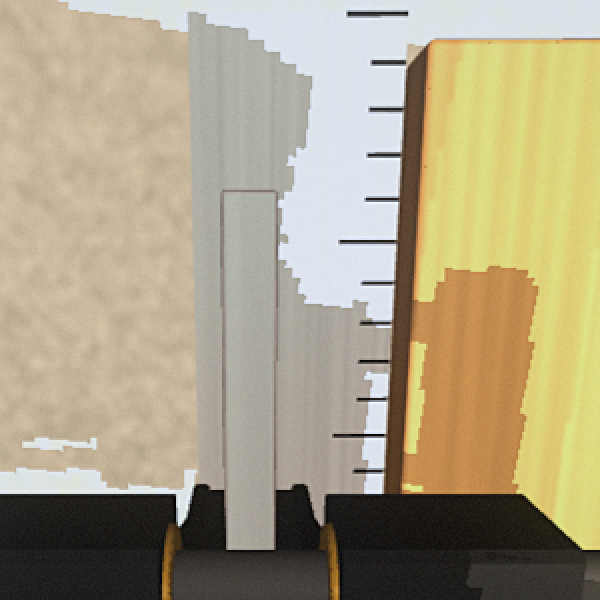

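The crop shows the held ruler with its zero tick at (354,7), the 50 mm tick at (348.5,120.5) and the 100 mm tick at (342.5,217.5). The board's near top edge is just to the right, with its left corner at about (365,20).

```bash
python3 -c "
from h import *
d=np.load('pics/w5.npz')
q=cast(d['K'],d['T'],[(354.2,7),(348.7,120.5),(342.7,217.5)],.0513)[:,:2]
L=np.array([.4788,.0537]);X=np.array([.9938,.1112]);Y=np.array([-.1112,.9938])
print(q.round(4),[(((v-L)@X).round(4),((v-L)@Y).round(4)) for v in q])
print('board corner',cast(d['K'],d['T'],[(365,20)],.028).round(4))"
```

```text
[[ 0.4686  0.0506]
 [ 0.4743  0.0016]
 [ 0.4795 -0.0478]] [(np.float64(-0.0105), np.float64(-0.0019)), (np.float64(-0.0102), np.float64(-0.0513)), (np.float64(-0.0106), np.float64(-0.101))]
board corner [[0.4793 0.0527 0.028 ]]
```

Parallel to within 0.3 mm, with a 10.5 mm gap and the zero end about 1.5 mm to the right. Lower, then close the gap gently.

>>> send_rows(
  steps=[
    {"tx":0.02,"ty":0,"tz":0.3,"turn":0,"grip":0},
    {"tx":0,"ty":0,"tz":0.3,"turn":0,"grip":0},
    {"tx":0,"ty":0,"tz":0.15,"turn":0,"grip":0},
    {"tx":0,"ty":0.06,"tz":0,"turn":0,"grip":0},
    {"tx":0,"ty":0.06,"tz":0,"turn":0,"grip":0},
    {"tx":0,"ty":0,"tz":0,"turn":0,"grip":0},
    {"tx":0,"ty":0,"tz":0,"turn":0,"grip":0},
  ],
)

```text
time: 8.85
position: [0.4536, -0.0712, 0.0269]
tool_rot: [2.094, 2.341, 0.0]
ft_force: [-0.3, -0.9, -1.7]
grip_width: 0.135
grip_force: 25.0
```

```bash
python3 -c "
from h import *
go([.4566,-.0712,.0245],1.6822,1)"
```

```text
pos [ 0.4536 -0.0712  0.0269] yaw 1.6821 toolz [ 6.e-04 -4.e-04 -1.e+00] F [-0.3 -0.9 -1.7] grip 0.135 t 8.85
[np.float64(-0.005), np.float64(0.05), np.float64(0.04), np.float64(-0.0)]
```

>>> send_rows(
  steps=[
    {"tx":0,"ty":0.02,"tz":0.02,"turn":0,"grip":0},
    {"tx":0,"ty":0.02,"tz":0,"turn":0,"grip":0},
    {"tx":0,"ty":0,"tz":0,"turn":0,"grip":0},
    {"tx":0,"ty":0,"tz":0,"turn":0,"grip":0},
  ],
)

```text
time: 9.35
position: [0.4557, -0.0709, 0.0253]
tool_rot: [-2.094, -2.341, 0.0]
ft_force: [0.0, 0.4, -2.7]
grip_width: 0.138
grip_force: 25.0
```

>>> send_rows(
  steps=[
    {"tx":0,"ty":0.015,"tz":0,"turn":0,"grip":0},
    {"tx":0,"ty":0,"tz":0,"turn":0,"grip":0},
    {"tx":0,"ty":0,"tz":0,"turn":0,"grip":0},
  ],
)

```text
time: 9.72
position: [0.4565, -0.0708, 0.0253]
tool_rot: [-2.095, -2.341, 0.0]
ft_force: [-1.1, -0.4, -2.4]
grip_width: 0.134
grip_force: 25.0
```

>>> send_rows(
  steps=[
    {"tx":0,"ty":0.015,"tz":0,"turn":0,"grip":0},
    {"tx":0,"ty":0,"tz":0,"turn":0,"grip":0},
    {"tx":0,"ty":0,"tz":0,"turn":0,"grip":0},
  ],
)

```text
time: 10.1
position: [0.4566, -0.0709, 0.0251]
tool_rot: [-2.094, -2.34, 0.002]
ft_force: [-3.9, -0.6, -0.5]
grip_width: 0.133
grip_force: 25.0
```

>>> send_rows(
  steps=[
    {"tx":0,"ty":0.01,"tz":0,"turn":0,"grip":0},
    {"tx":0,"ty":0,"tz":0,"turn":0,"grip":0},
    {"tx":0,"ty":0,"tz":0,"turn":0,"grip":0},
  ],
)

```text
time: 10.48
position: [0.4569, -0.0709, 0.025]
tool_rot: [-2.093, -2.34, 0.003]
ft_force: [-5.8, -0.7, 0.2]
grip_width: 0.133
grip_force: 25.0
```

Contact at about 5 N, at the predicted place. Set down, ease off and open slightly.

>>> send_rows(
  steps=[
    {"tx":0,"ty":-0.008,"tz":0.02,"turn":0,"grip":0},
    {"tx":0,"ty":0,"tz":0,"turn":0,"grip":0},
    {"tx":0,"ty":0,"tz":0,"turn":0,"grip":0},
  ],
)

```text
time: 10.85
position: [0.457, -0.0708, 0.024]
tool_rot: [-2.094, -2.341, 0.002]
ft_force: [-5.6, -0.8, 2.1]
grip_width: 0.134
grip_force: 25.0
```

>>> send_rows(
  steps=[
    {"tx":0,"ty":0,"tz":0,"turn":0,"grip":0.27},
    {"tx":0,"ty":0,"tz":0,"turn":0,"grip":0.27},
    {"tx":0,"ty":0,"tz":0,"turn":0,"grip":0.27},
    {"tx":0,"ty":0,"tz":0,"turn":0,"grip":0.27},
  ],
)

```text
time: 11.35
position: [0.4582, -0.0706, 0.0244]
tool_rot: [2.094, 2.341, 0.001]
ft_force: [-0.4, 0.3, 1.0]
grip_width: 0.273
grip_force: 0.0
```

>>> send_rows(
  steps=[
    {"tx":0,"ty":-0.02,"tz":-0.2,"turn":0,"grip":0.27},
    {"tx":0,"ty":0,"tz":-0.5,"turn":0,"grip":0.27},
    {"tx":0,"ty":0,"tz":-0.8,"turn":0,"grip":0.27},
    {"tx":0,"ty":0,"tz":-0.8,"turn":0,"grip":0.27},
    {"tx":-0.3,"ty":-0.3,"tz":-0.8,"turn":0,"grip":0.27},
    {"tx":0,"ty":0,"tz":-0.5,"turn":0,"grip":0.27},
    {"tx":0,"ty":0,"tz":0,"turn":0,"grip":0.27},
    {"tx":0,"ty":0,"tz":0,"turn":0,"grip":0.27},
    {"tx":0,"ty":0,"tz":0,"turn":0,"grip":0.27},
  ],
)

```text
time: 12.48
position: [0.4398, -0.0903, 0.2389]
tool_rot: [-2.092, -2.34, 0.001]
ft_force: [0.2, -0.3, -0.3]
grip_width: 0.269
grip_force: 0.0
```

```bash
python3 -c "
from h import *
p,K,T=grab('wrist','pics/w6.png');np.savez('pics/w6.npz',p=p,K=K,T=T)
go([.4566,-.0712,.0245],1.6822,1)
print(cv2.imwrite('pics/c6.png',cv2.resize(p[0:290,230:400,::-1],None,fx=4,fy=2,interpolation=cv2.INTER_NEAREST)))"
```

```text
pos [ 0.4399 -0.0903  0.2389] yaw 1.6826 toolz [-0.0021  0.001  -1.    ] F [0.7 0.8 0.4] grip 0.271 t 12.525
[np.float64(0.285), np.float64(0.312), np.float64(3.574), np.float64(0.003)]
True
```

View pics/c6.png

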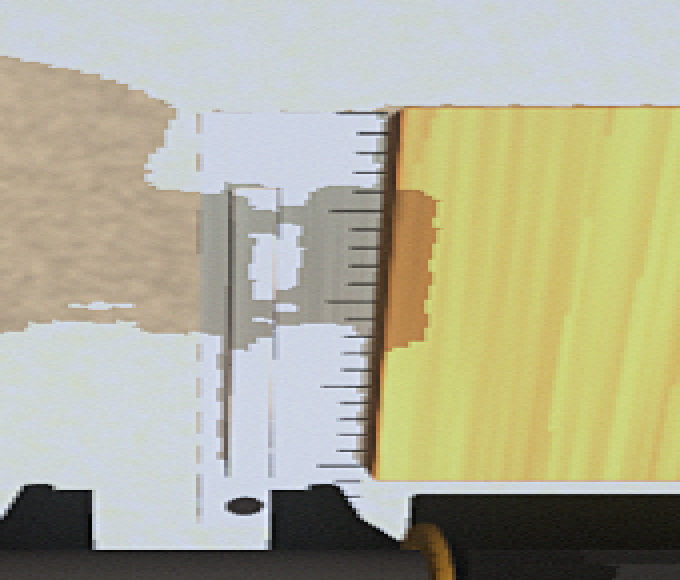

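The crop shows the ruler flush against the board's dark face: zero tick at (326,56), 200 mm tick at (320.7,233), board left corner at (330.5,53.5) and right corner at (323.7,240). I'll check this in numbers.

```bash
python3 -c "
from board import *
d=np.load('pics/w6.npz');K,T=d['K'],d['T'];p=d['p'];G=p[...,0].astype(float)
pt=[]
for y in list(range(60,90))+list(range(180,235)):
    v=G[y,312:345];k=np.argmin(v);c=cross(v[k:],312+k,120)
    if c is not None: pt.append((c,y))
ln=line(pt);print(ln)
S=G-p[...,2]
def end(e,f):
    o=[]
    for x in range(345,400):
        v=S[e-8:e+9,x]; c=cross(v if f else v[::-1],0,50)
        if c is not None:o.append((x,e-8+c if f else e+8-c))
    return line(o)[0]
c=[meet(ln[0],end(54,1)),meet(ln[0],end(240,0))];print(c)
L,Rr=cast(K,T,c,.028)[:,:2];Y=(L-Rr)/np.linalg.norm(L-Rr);X=np.array([Y[1],-Y[0]])
print(L.round(4),Rr.round(4),np.linalg.norm(L-Rr))
q=cast(K,T,[(326,56),(320.9,233.2)],.004)[:,:2];print(q.round(4),[((v-L)@X*1e3,(v-L)@Y*1e3) for v in q])"
```

```text
(array([ 3.8813453e-02, -9.9924648e-01,  3.2634729e+02,  1.4260001e+02],
      dtype=float32), np.float64(0.08080172543914109), 85)
[array([329.8397  ,  52.688705], dtype=float32), array([322.5599, 240.1055], dtype=float32)]
[0.4789 0.0532] [ 0.5011 -0.1442] 0.19870166813936138
[[ 0.4784  0.0544]
 [ 0.5023 -0.1439]] [(np.float64(-0.332573205640977), np.float64(1.2126533015078014)), (np.float64(1.2634170481093119), np.float64(-198.55298649597844))]
```

```bash
python3 -c "
from bench import ctrl
print(ctrl.close_job())"
```

```text
the job is handed in; nothing more can be done
None
```

The ruler lies flat, fin up, with its graduated edge within about 1 mm of the board's near side and its zero end within about 1.5 mm of the board's left end; the board did not measurably move, the ruler is released, and the job is handed in.

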